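Fit the kiln's fuse, shut the hood and switch on

TASK

Put the kiln back in service at the sloping grey fuse box: pick up the square-bodied ceramic fuse from the bench and press it squarely down into the pair of copper spring clips until both brass ends have snapped fully home and it stays there. Then swing the clear hood right down over it, and only when the hood is shut push the red switch lever all the way up the slope to on. Leave the other things on the bench where they are.

Things in the scene. Friction and masses are not known exactly. Their poses are not given: they have to be found in the camera images.
- fuse: Cartridge fuse, 140 mm long, 160 g, lying on the bench. White ceramic body 30 x 30 mm square and 88 mm long (blue field on its upper face), a round brass cap of 27 mm diameter, 26 mm long, at each end, bevelled at the outer rim. Origin: centre of the body's underside as it lies; y along its length, z up. Its ends are alike; it may go in either way round.
- fuse_center (a point): Centre of the fuse, on its long axis, 15 mm above fuse's origin (same axes).
- fuse_box: Grey steel fuse box, fixed to the bench, about 170 mm deep, 282 mm wide, 143 mm high at the back; its white panel slopes up away from the robot at 35 degrees from level. Origin: centre of its underside; x points to its back, y to its left, z up. The panel is 180 mm long up the slope, from 40 mm high at the front.
- fuse_seat (a point): Where the fuse's centre is when home in the clips, 24 mm out from the panel. x points up the slope, y along the fuse's length, z straight out of the panel (35 degrees from vertical, leaning to the front): the fuse goes in along -z. Between the clips (y = -47 to 47 mm) fingers have free room at both sides of the body, down to 21 mm below this point (flat black base).
- clip_left (a point): Left clip, 57 mm along +y from the seat; axes as fuse_seat. A pair of sprung copper jaws, 14 mm wide along y, that take a round brass cap: 20 mm apart at the neck (9.5 mm out from this point), 34 mm at the flared mouth (19 mm out). Each jaw gives 3.5 mm; pressing the fuse into both clips takes about 15 N in all, pulling it out about 12 N; home, the caps rest on pedestals.
- clip_right (a point): Right clip, 57 mm along -y from the seat; made like the left one.
- cover (a joint): Clear hood over the fuse, rad: 0 shut on the panel, about 2.0 to 2.2 standing open at the start. 150 g, on a stiff hinge (0.06 N m) along the panel's upper edge (cover_hinge, its y): it stays where it is while it stands up, and falls shut softly by itself in about a second once swung down below about 1.1 rad.
- cover_hinge (a point): Point on the hinge line, mid-width of the hood; axes as fuse_seat. Hood 144 mm long (l), 186 mm wide, 56 mm high (h). A point of the hood l from the hinge line and h above its open face is, at hood angle a, at x = -l cos a + h sin a, z = l sin a + h cos a in this frame.
- cover_tab (a point): Middle of the black grip tab on the hood's free edge: 70 mm wide, 10 mm thick, 22 mm out beyond the end wall (l = 144 to 167, h = 1 to 11 mm; this point l = 156, h = 6). x points along it to the hinge, y along the hinge line, z to the hood's outer side. With the hood open the tab is its topmost part, and a fingertip fits behind it, above the end wall.
- switch (a joint): Red switch lever, rad: 0 off (leaning 0.5 rad down the slope from the panel's normal), 1.0 on (leaning 0.5 rad up the slope, toward the green mark). It stays where it is left and takes about 2 N at the tip.
- switch_pivot (a point): Axis of the switch lever, 22 mm out from the panel, beside the hood; axes as fuse_seat; the lever turns about y. The black switch body below is 66 x 44 mm and reaches 24 mm out from the panel.
- switch_tip (a point): End of the red lever, 55 mm from its pivot; the paddle at its end is 24 mm wide and 10 mm thick.
- marker: Marker pen, red and white, 17 x 135 x 16 mm, lying on the bench; a bystander.
- loop_tool_1: Wire loop modelling tool with a wooden handle, 169 mm long; a bystander.
- scraper_white: White plastic scraper, 22 x 95 x 10 mm; a bystander.
- steel_rib: Wooden kidney rib, 52 x 100 x 9 mm; a bystander.
- plaster_blank_1: Cast plaster blank, 40 x 55 x 16 mm; a bystander.
- plaster_blank_2: Cast plaster blank, 48 x 48 x 20 mm; a bystander.
- plaster_blank_3: Cast plaster blank, 30 x 60 x 14 mm; a bystander.
Not all that is in view belongs to the job. Leave any purple look-alike of the fuse alone.

How it is judged:
By the outcome, as a careful person would: the job done as asked, in the order asked, and still so for the second after the job is handed in, with the robot touching nothing.
It also fails if it takes over 58 s, if anything falls off the work surface, if the arm or the gripper's body presses on something with over 40 N, if the wrist force passes 120 N, or if a joint passes its speed limit or range.

ROBOT

A 6-joint arm with a two-finger parallel gripper is mounted at the origin on a cart in front of the work surface, level with it; the furniture and walls round the work are solid. World frame = base frame: x ahead of the robot, y to its left, z up, the work surface at z = 0. Lengths are in mm, angles in degrees, forces in N, time in s.
With the tool pointing down it reaches from about 350 to 850 mm from the base axis. Payload 8.1 kg.
Tool frame: the origin (TCP) lies midway between the tips of the shut fingers; the grasp point (between the pads) lies 19 mm behind it; z points along the fingers, y is the direction in which the jaws open and shut (so a half turn about z gives the same grasp; the last joint's range is limited). The gripper opens to 85 mm and grips with 20 to 120 N. Pads are 22 mm wide; open, the fingers measure 114 mm over their backs; the gripper's body (76 mm by 85 mm) begins 54 mm behind the grasp point. The pads swing forward as they close: fully open they stand 13 mm farther back than shut.
Start: joints at [-72.33, 7.471, 85.268, -0, 87.261, -4.893], TCP at [230.24, -554.071, 231.292] pointing down, gripper open.
Joint ranges: [-169.43, 169.43], [-51.17, 129.36], [1.28, 143.12], [-76.62, 256.62], [0, 156.53], [-152.29, 152.29]. Speed limits (degrees/s): [136.94, 136.94, 159.86, 180, 180, 180].

INTERFACE

Orientations are given as [roll, pitch, yaw] about the fixed x, y, z axes, in that order (R = Rz(yaw) Ry(pitch) Rx(roll)).
In Python, from bench import telemetry, snapshot, camera_params, job gives the robot as it stands. The module is installed in compiled form; this text tells all that it offers.
- The arm moves only by the shell command python3 -m jog 'ROWS' [FORCE]. ROWS is JSON, a list that holds one entry, the list of rows, each a list of 7 numbers: the shift along the tool's x, y, z in units of 50 mm (1.0 is 50 mm), then the turn, a rotation vector about the tool's x, y, z in units of 2 pi rad (1.0 is 2 pi rad), then the opening, from 0 (shut) to 1 (fully open). In form: [[[dx, dy, dz, rx, ry, rz, claw], ...]]. A call has 1 to 12 rows; each row shifts and turns the commanded pose from where the row before left it, along the tool's axes as they then stand; what a row does not reach is not made up. A row lasts 1/8 s, in which the tool goes at most 62.5 mm and 10.7 degrees, less where a joint would pass 70% of its speed; a pose out of reach is approached as far as the arm can. A call with a number of a shift or a turn outside -1 to 1 is refused whole. A call with a gripper value outside its range is refused whole. The fingers move at their own pace and stop on an object; FORCE is the grip in N (left out, the last holds). Time passes only in rows, so rows that do not move let the fingers close. It gives the time, the measured TCP pose, the force and the opening at its end, in the units of the state.
- telemetry.sense(): the state, without advancing time (a new reading comes with each control period).
- snapshot(name): name is "scene" or "top" or "wrist"; returns (picture, depth): 480x640x3 uint8, red, green, blue; 480x640 float32, mm along the optical axis (not along the pixel's ray), 0 where there is no reading.
- camera_params(name): a dict with "K" (3x3 intrinsics, pixels), "extrinsics" (4x4, takes a point from camera to world coordinates). Camera axes: x right, y down, z forward; pixel columns grow to the right and rows downward; lengths in mm; the calibration is good to about 2 mm. A picture is of the moment at which its call begins: read the wrist's pose just before it. camera_params takes no time and is no camera call; for the wrist camera it gives the pose at the moment of the call.
- job.hand_in(): hands the job in, once; it reports no verdict.
The state is a dict: "time": time; "joint_pos": joint angles; "qd": joint speeds; "joint_efforts": joint torques, N m; "tool_pos": TCP position; "tcp_rot": TCP orientation; "ft_force": force on the tool from outside, world axes, zero at the start; "wrist_torque": the same for the moment, N m; "finger_gap": finger opening in mm.
Only numpy, scipy, OpenCV 4.12 (cv2) and the standard library are available. Lean on these libraries where they do the work, as an engineer would, in place of code of your own. Each camera call takes 0.05 s, during which the arm holds its last target. There are 200 camera calls.

## Working session

There is one attempt and no reset: what is moved stays moved. The work goes in short steps, Python scripts to look and compute and a shell command to move; the robot and the scene stay as the last step left them, time stands still between calls to the robot, and variables do not carry over. Pictures are saved under pics/ and viewed, about 8 in all and at most 12, crops included, and the job is handed in when it is done.

```bash
mkdir -p pics
python3 - <<'E'
from bench import telemetry, snapshot, camera_params
import cv2, numpy as np
print(telemetry.sense())
for n in ("scene","top"):
    p,d=snapshot(n); cv2.imwrite(f"pics/{n}0.png",p[:,:,::-1]); np.savez(f"pics/{n}0.npz",p=p,d=d,**camera_params(n))
    print(n,camera_params(n))
E
```

```text
{'time': 0.0, 'joint_pos': array([-7.23305977e+01,  7.51322875e+00,  8.53316022e+01, -1.70423317e-03,
        8.72601875e+01, -4.89551279e+00]), 'qd': array([-0.01791704, -0.13299419,  0.04348779, -0.05628223,  0.00387758,
       -0.01179685]), 'joint_efforts': array([-7.19413511e-04, -5.69397676e+01, -5.00554669e+01, -4.23502997e-04,
        1.49598968e-02, -3.99459248e-05]), 'tool_pos': array([ 230.055259  , -553.54039684,  230.24174916]), 'tcp_rot': array([-1.79895219e+02, -7.26623190e-03,  2.25649915e+01]), 'ft_force': array([ 0.14284341, -0.07235801,  0.2282041 ]), 'wrist_torque': array([-0.03807144,  0.02127371, -0.01054559]), 'finger_gap': 85.36207031103191}
scene {'K': array([[465.34316872,   0.        , 321.42294455],
       [  0.        , 465.34316872, 243.27776301],
       [  0.        ,   0.        ,   1.        ]]), 'extrinsics': array([[ 8.79079940e-01, -3.18410413e-01,  3.54729853e-01,
         1.38188924e+02],
       [-4.76673554e-01, -5.85828719e-01,  6.55428894e-01,
        -8.54005811e+02],
       [-8.84449527e-04, -7.45264732e-01, -6.66768098e-01,
         8.87654501e+02],
       [ 0.00000000e+00,  0.00000000e+00,  0.00000000e+00,
         1.00000000e+00]])}
top {'K': array([[553.38645458,   0.        , 313.31677755],
       [  0.        , 553.38645458, 246.99025953],
       [  0.        ,   0.        ,   1.        ]]), 'extrinsics': array([[ 1.00917112e-02, -9.84527505e-01,  1.74939272e-01,
         2.80685538e+02],
       [-9.99931025e-01, -1.09871441e-02, -4.15075708e-03,
        -1.14493612e+02],
       [ 6.00861751e-03, -1.74885317e-01, -9.84570476e-01,
         1.62090781e+03],
       [ 0.00000000e+00,  0.00000000e+00,  0.00000000e+00,
         1.00000000e+00]])}
```

View pics/scene0.png

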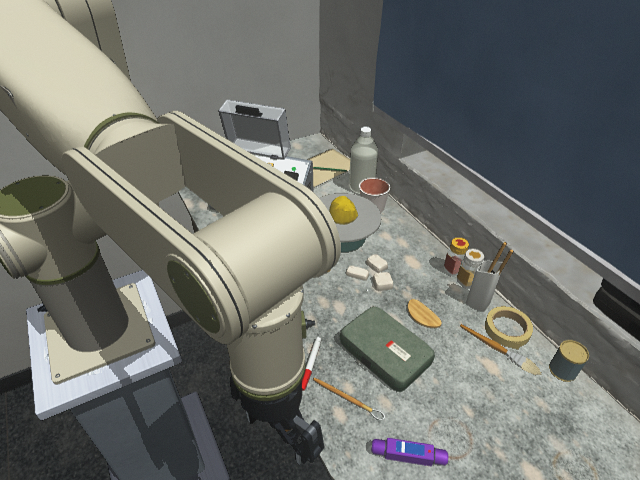

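View pics/top0.png

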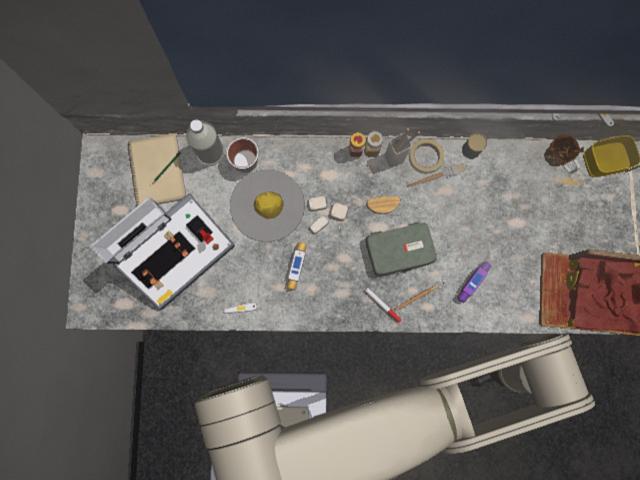

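Scene: the arm hides the box front, with the hood open at about (255,125). Top: the fuse candidates are the white/blue one at (297,266) and the purple one at (475,282). The white one with brass ends fits and the purple one is the look-alike. The fuse box is at about (165,250) and turned. I'll confirm in an enlarged crop.

```bash
cat > h.py <<'E'
import numpy as np, cv2
def load(f): 
    z=np.load(f); return z['p'],z['d'],z['K'],z['extrinsics']
def px(u,v,dep,K,E):
    return (E@np.r_[np.linalg.inv(K)@[u,v,1]*dep,1])[:3]
def cloud(d,K,E):
    v,u=np.mgrid[:480,:640]; P=np.stack([(u-K[0,2])/K[0,0]*d,(v-K[1,2])/K[1,1]*d,d],-1)
    return P@E[:3,:3].T+E[:3,3]
E
python3 - <<'E'
from h import *
p,d,K,E=load('pics/top0.npz')
c=p[185:320,80:330]; c=cv2.resize(c,None,fx=3.2,fy=3.2,interpolation=cv2.INTER_CUBIC)
cv2.imwrite('pics/crop1.png',c[:,:,::-1]); W=cloud(d,K,E)
m=W[235:295,275:320]; s=m[(m[...,2]>10)&(m[...,2]<45)]
print(len(s),s.mean(0),s.max(0),cv2.minAreaRect(s[:,:2].astype(np.float32)))
hs=np.hstack
print(cv2.minAreaRect(m[(m[...,2]>24)&(m[...,2]<45)][:,:2].astype(np.float32)), np.percentile(s[:,2],[5,50,95]))
for q in [(297,266),(297,250),(320,270)]: print(q,W[q[1],q[0]])
E
```

```text
481 [509.9037624  -72.38701213  28.06051354] [599.81677486 -10.70366606  40.20302749] ((524.3623046875, -67.8546142578125), (105.4762191772461, 162.95257568359375), 83.94097900390625)
((511.9784240722656, -72.57937622070312), (29.827077865600586, 138.269775390625), 76.94864654541016) [18.62678746 28.7080003  35.67124063]
(297, 266) [507.23642624 -74.34634531  27.00080299]
(297, 250) [554.97957159 -73.54441278  23.7908196 ]
(320, 270) [ 500.27396159 -141.80815168   -2.81445957]
```

View pics/crop1.png

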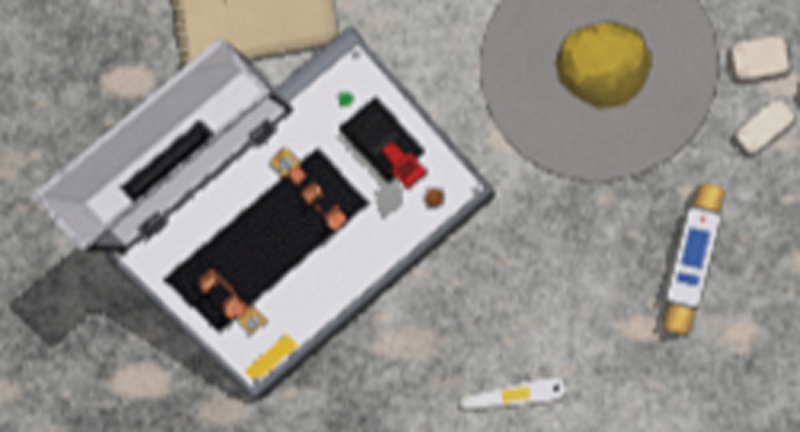

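The crop confirms the white body with blue field and brass ends (crop 693,258); the purple one is elsewhere. Left clip is at about (225,300), right clip at (310,190), lever tip at (405,165) and the hood stands open. Next, the box pose from depth.

Run:
```python
from h import *
p,d,K,E=load('pics/top0.npz'); W=cloud(d,K,E)
M=np.zeros((480,640),np.uint8)
poly=np.array([[352,42],[485,190],[258,388],[130,255]])/3.2+[80,185]
cv2.fillPoly(M,[poly.astype(int)],1)
w=(M>0)&(p.min(2)>150)
X=W[w]; 
for _ in range(5):
    c=X.mean(0); n=np.linalg.svd(X-c)[2][2]; n*=np.sign(n[2]); r=(X-c)@n; X=X[abs(r)<max(3,2*r.std())]
print(len(X),c,n,r.std(),'tilt',np.degrees(np.arccos(n[2])),'yaw',np.degrees(np.arctan2(-n[1],-n[0])))
def hit(cu,cv,h=0):
    u,v=cu/3.2+80-.34,cv/3.2+185-.34
    o=E[:3,3]; r=E[:3,:3]@np.linalg.inv(K)@[u,v,1]
    return o+r*((c+h*n-o)@n)/(r@n)
for nm,q,h in [('FR corner',(492,192),0),('FL',(255,397),0),('BR',(352,34),0),('Lclip',(221,293),15),('Rclip',(308,188),15),('tip',(405,165),65),('swbody',(381,138),24)]:
    print(nm,hit(*q,h))
a=hit(492,192);b=hit(255,397);print(np.linalg.norm(a-b),np.linalg.norm(a-hit(352,34)),np.degrees(np.arctan2(b[1]-a[1],b[0]-a[0]))-90)
# fuse axis
a=px(301.6,246.6,0,K,E)
def hz(u,v,z):
    o=E[:3,3]; r=E[:3,:3]@np.linalg.inv(K)@[u,v,1]; return o+r*((z-o[2])/r[2])
A=hz(80+709/3.2-.34,185+197/3.2-.34,20);B=hz(80+678/3.2-.34,185+320/3.2-.34,20);print(A,B,np.linalg.norm(A-B),np.degrees(np.arctan2(A[1]-B[1],A[0]-B[0])))
```

```text
2890 [536.16613986 257.48679953  89.44310677] [-0.42315951 -0.38868074  0.81845178] 2.690052736796658 tilt 35.069890359894956 yaw 42.568115023948515
FR corner [566.62299823 111.32541835  35.77836445]
FL [378.8857987  315.5359537   35.69273787]
BR [682.86210619 220.28026702 147.61920569]
Lclip [463.28637395 331.12603482 105.06086961]
Rclip [553.663352   258.33273678 117.21861165]
tip [569.43093199 170.39243612 144.69915651]
swbody [597.49227126 196.61565024 121.56631023]
277.3935943221502 194.65626894160962 42.593308090663044
[567.0308517 -85.6809406  20.       ] [453.38942302 -59.1451276   20.        ] 116.69843051119439 -13.14333610720299
```

```bash
cat >> h.py <<'E'
from scipy.spatial.transform import Rotation as Ro
def pose():
    from bench import telemetry
    s=telemetry.sense(); return s['tool_pos'],Ro.from_euler('xyz',s['tcp_rot'],degrees=True),s
def seat_R(yaw=42.6,tilt=35):
    # tool x = box left, y = up the slope, z = into panel
    return Ro.from_euler('z',yaw+90,degrees=True)*Ro.from_euler('x',180,degrees=True)*Ro.from_euler('x',-tilt,degrees=True)
def down_R(yaw): return Ro.from_euler('ZX',[yaw,180],degrees=True)
def go(tp,tR=None,p=None,R=None):
    if p is None: p,R,_=pose()
    t=R.inv().apply(np.array(tp)-p)/50; print('shift units',t.round(3),'min rows',np.linalg.norm(t)/.95)
    if tR is not None:
        r=(R.inv()*tR).as_rotvec()/2/np.pi; print('turn units',r.round(4),'min rows',np.linalg.norm(r)/.029)
E
python3 - <<'E'
from h import *
go([512,-72.6,200],down_R(167))
from bench import camera_params
p,R,s=pose(); E=camera_params('wrist')['extrinsics']; T=np.eye(4);T[:3,:3]=R.as_matrix();T[:3,3]=p
print((np.linalg.inv(T)@E).round(3), camera_params('wrist')['K'])
E
```

```text
shift units [ 8.898 -6.719  0.619] min rows 11.754667087191237
turn units [-1.000e-04 -4.000e-04 -4.012e-01] min rows 13.835023673121352
[[ 0.00000e+00 -9.49000e-01 -3.14000e-01  8.11870e+01]
 [ 1.00000e+00  1.00000e-03 -1.00000e-03  1.26000e-01]
 [ 1.00000e-03 -3.14000e-01  9.49000e-01 -1.42532e+02]
 [ 0.00000e+00  0.00000e+00  0.00000e+00  1.00000e+00]] [[335.22512557   0.         327.93284408]
 [  0.         335.22512557 240.6473738 ]
 [  0.           0.           1.        ]]
```

```bash
python3 -m jog '[[[0.74,-0.56,0.05,0,0,0,1],[0.74,-0.56,0.05,0,0,0,1],[0.74,-0.56,0.05,0,0,0,1],[0.74,-0.56,0.05,0,0,0,1],[0.74,-0.56,0.05,0,0,0,1],[0.74,-0.56,0.05,0,0,0,1],[0.74,-0.56,0.05,0,0,0,1],[0.74,-0.56,0.05,0,0,0,1],[0.74,-0.56,0.05,0,0,0,1],[0.74,-0.56,0.05,0,0,0,1],[0.74,-0.56,0.05,0,0,0,1],[0.74,-0.56,0.05,0,0,0,1]]]'
python3 -m jog '[[[0,0,0,0,0,-0.0287,1],[0,0,0,0,0,-0.0287,1],[0,0,0,0,0,-0.0287,1],[0,0,0,0,0,-0.0287,1],[0,0,0,0,0,-0.0287,1],[0,0,0,0,0,-0.0287,1],[0,0,0,0,0,-0.0287,1],[0,0,0,0,0,-0.0287,1],[0,0,0,0,0,-0.0287,1],[0,0,0,0,0,-0.0287,1],[0,0,0,0,0,-0.0287,1],[0,0,0,0,0,-0.0287,1]]]'
python3 -m jog '[[[0,0,0,0,0,-0.0287,1],[0,0,0,0,0,-0.0287,1],[0,0,0,0,0,0,1],[0,0,0,0,0,0,1]]]'
python3 - <<'E'
from h import *
from bench import snapshot,camera_params
print(pose())
kk=camera_params('wrist'); p,d=snapshot('wrist'); np.savez('pics/w1.npz',p=p,d=d,**kk); cv2.imwrite('pics/w1.png',p[:,:,::-1])
E
```

```text
time: 1.6
tool_pos: [511.7, -71.9, 200.9]
tcp_rot: [-180.0, 0.0, 22.6]
ft_force: [-0.1, -0.6, -0.0]
finger_gap: 85.5
time: 3.1
tool_pos: [511.0, -73.3, 200.8]
tcp_rot: [-180.0, -0.1, 146.9]
ft_force: [0.4, 0.1, -0.2]
finger_gap: 85.3
time: 3.6
tool_pos: [511.2, -73.4, 201.0]
tcp_rot: [180.0, -0.0, 167.0]
ft_force: [0.5, 0.1, -0.2]
finger_gap: 85.5
(array([511.16049698, -73.35949424, 201.03800559]), Rotation.from_matrix(array([[-9.74268312e-01,  2.25390842e-01, -4.73514168e-04],
                            [ 2.25390797e-01,  9.74268427e-01,  1.46264183e-04],
                            [ 4.94296511e-04,  3.57748233e-05, -9.99999877e-01]])), {'time': 3.6, 'joint_pos': array([-1.38583650e+01, -4.60968398e+00,  1.00721314e+02,  1.64731716e-03,
        8.39167182e+01, -9.08326784e+01]), 'qd': array([-0.06289029, -0.13921662,  0.00322174,  0.00764454, -0.04189542,
       -0.77517474]), 'joint_efforts': array([ 9.34192685e-04, -4.52825511e+01, -4.94939268e+01, -3.15209027e-04,
        5.60771587e-03, -1.00440192e-01]), 'tool_pos': array([511.16049698, -73.35949424, 201.03800559]), 'tcp_rot': array([ 1.79997950e+02, -2.83211051e-02,  1.66974139e+02]), 'ft_force': array([ 0.48323918,  0.07962241, -0.18246182]), 'wrist_torque': array([0.02962637, 0.00415525, 0.01869135]), 'finger_gap': 85.51423642398571})
```

View pics/w1.png

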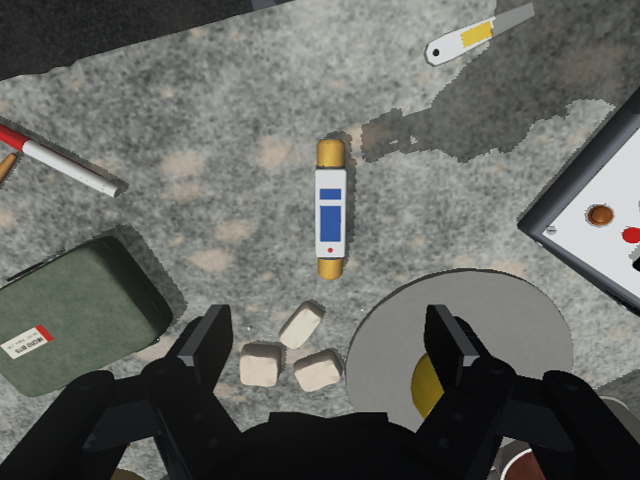

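The wrist view shows the fuse upright in the image, at (331,140) to (330,279), with its white face spanning (315..346, 169..258). The pads at (225,330) and (440,330) straddle it, and the plaster blanks are at about (290,350). Now computing its centre.

```bash
cat >> h.py <<'E'
def ray(u,v,K,E,n,c):
    o=E[:3,3]; r=E[:3,:3]@np.linalg.inv(K)@[u,v,1]; n=np.array(n,float); return o+r*((np.array(c)-o)@n)/(r@n)
E
python3 - <<'E'
from h import *
p,d,K,E=load('pics/w1.npz')
f=lambda u,v:ray(u,v,K,E,[0,0,1],[0,0,30])
q=[f(315.5,169.5),f(346,168.5),f(345,257),f(317,257.5)]; c=sum(q)/4
print(c,np.linalg.norm(q[0]-q[1]),np.linalg.norm(q[1]-q[2]))
a=(q[0]+q[1]-q[2]-q[3]); print('axis yaw',np.degrees(np.arctan2(a[1],a[0])))
M=np.array(d[160:265,300:365]); W=cloud(d,K,E); print(np.median(W[180:250,322:340,2]))
go([c[0],c[1],3])
E
```

```text
[509.26548453 -69.63360145  30.        ] 28.082427888669493 87.16021531627001
axis yaw 167.3188484102207
30.243126550073924
shift units [0.053 0.064 3.962] min rows 4.17174931939438
```

```bash
python3 -m jog '[[[0.053,0.064,0.8,0,0,0,1],[0,0,0.8,0,0,0,1],[0,0,0.8,0,0,0,1],[0,0,0.8,0,0,0,1],[0,0,0.5,0,0,0,1],[0,0,0.27,0,0,0,1],[0,0,0,0,0,0,1]]]' 40
python3 -m jog '[[[0,0,0,0,0,0,0],[0,0,0,0,0,0,0],[0,0,0,0,0,0,0],[0,0,0,0,0,0,0],[0,0,0,0,0,0,0],[0,0,0,0,0,0,0]]]' 40
```

```text
time: 4.53
tool_pos: [508.8, -69.6, 2.2]
tcp_rot: [180.0, -0.1, 167.2]
ft_force: [0.2, -0.4, -0.2]
finger_gap: 85.9
time: 5.28
tool_pos: [510.3, -69.9, 3.8]
tcp_rot: [-180.0, 0.1, 167.2]
ft_force: [-1.2, 0.7, 6.6]
finger_gap: 29.3
```

```bash
python3 -m jog '[[[0,0,-0.2,0,0,0,0],[0,0,-0.8,0,0,0,0],[0,0,-0.95,0,0,0,0],[0,0,-0.95,0,0,0,0],[0,0,-0.95,0,0,0,0],[0,0,-0.95,0,0,0,0],[0,0,0,0,0,0,0]]]' 60
python3 - <<'E'
from h import *
R=seat_R(); s=np.array([504.7,291.2,118.5]); H=s+R.apply([-100,0,-150]); print(H,R.as_euler('xyz',degrees=True))
go(H,R); p,_,_=pose(); go(H,None)
go(H,down_R(132.6)); go(H,R,H,down_R(132.6))
E
```

```text
time: 6.15
tool_pos: [511.7, -70.2, 248.2]
tcp_rot: [-180.0, 0.5, 167.2]
ft_force: [0.5, -0.1, -2.1]
finger_gap: 29.0
[509.05640536 159.35427531 241.37280664] [145.    0.  132.6]
shift units [1.069 4.466 0.127] min rows 4.835621637886713
turn units [-0.0938 -0.0281  0.0935] min rows 4.668512645043223
shift units [1.069 4.466 0.127] min rows 4.835621637886713
shift units [1.069 4.466 0.127] min rows 4.835621637886713
turn units [0.0004 0.0013 0.0961] min rows 3.31575776152087
shift units [0. 0. 0.] min rows 0.0
turn units [-0.0972 -0.     -0.    ] min rows 3.3524904214559386
```

```bash
python3 -m jog '[[[0.2,0.8,0.02,0,0,0,0],[0.22,0.9,0.02,0,0,0,0],[0.22,0.9,0.03,0,0,0,0],[0.22,0.95,0.03,0,0,0,0],[0.2,0.9,0.03,0,0,0,0]]]'
python3 -m jog '[[[0,0,0,0,0,0.024,0],[0,0,0,0,0,0.024,0],[0,0,0,0,0,0.024,0],[0,0,0,0,0,0.0241,0],[0,0,0,-0.0243,0,0,0],[0,0,0,-0.0243,0,0,0],[0,0,0,-0.0243,0,0,0],[0,0,0,-0.0243,0,0,0],[0,0,0,0,0,0,0],[0,0,0,0,0,0,0]]]'
python3 - <<'E'
from h import *
from bench import snapshot,camera_params
kk=camera_params('wrist'); p,d=snapshot('wrist'); np.savez('pics/w2.npz',p=p,d=d,**kk); cv2.imwrite('pics/w2.png',p[:,:,::-1])
E
```

```text
time: 6.78
tool_pos: [505.9, 160.4, 234.7]
tcp_rot: [-179.9, -0.1, 167.2]
ft_force: [1.1, 0.1, -2.1]
finger_gap: 28.9
time: 8.02
tool_pos: [507.3, 158.6, 236.8]
tcp_rot: [145.1, 0.0, 132.6]
ft_force: [0.2, -0.1, -2.1]
finger_gap: 29.1
```

View pics/w2.png

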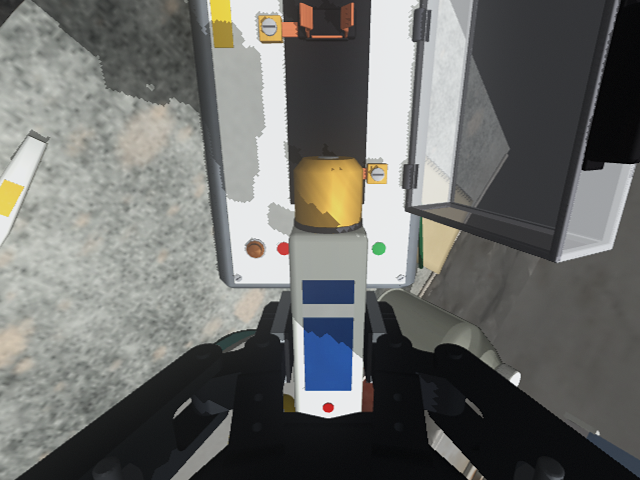

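The view shows the box well aligned: left clip at (328,20), right clip hidden under the fuse, their screw tabs at (270,28) and (377,173), black base from x=288 to 367. The hood is open at right and clear of the path. Measuring seat, plane and yaw from it.

```bash
cat > m.py <<'E'
from h import *
p,d,K,E=load('pics/w2.npz'); W=cloud(d,K,E)
m=np.zeros((480,640),bool); m[20:270,370:400]=1; m[60:270,225:285]=1; m&=(p.min(2)>130)&(p.max(2)-p.min(2).astype(int)<25)&(d>0)
X=W[m]
for _ in range(6):
    c=X.mean(0); n=np.linalg.svd(X-c,full_matrices=False)[2][2]; n*=np.sign(n[2]); r=(X-c)@n; X=X[abs(r)<max(2,2*r.std())]
print(len(X),c,n,r.std(),'tilt',np.degrees(np.arccos(n[2])),'yaw',np.degrees(np.arctan2(-n[1],-n[0])))
H=lambda u,v,h:ray(u,v,K,E,n,c+h*n)
# yaw from box lines: front edge panel, black base edges
b=[H(288,50,2),H(289,150,2),H(367,50,2),H(367,150,2)]
for i in (0,2): a=b[i]-b[i+1]; print('base yaw',np.degrees(np.arctan2(a[1],a[0]))-90)
print('base width',np.linalg.norm(b[0]-b[2]))
t1=W[24:33,264:277].reshape(-1,3); t2=W[169:178,371:383].reshape(-1,3)
h1=np.median((t1-c)@n);h2=np.median((t2-c)@n);print('tab h',h1,h2)
A,B=H(270,28,h1),H(377,173,h2); mid=(A+B)/2; mid-=((mid-c)@n)*n
R=seat_R(); print('tabs in tool axes',R.inv().apply(A-B))
seat=mid+24*n; print('seat',seat)
L=H(328,20,19); L=L-((L-c)@n)*n; print('Lclip rel seat',R.inv().apply(L+24*n-seat))
lc=W[0:45,300:356]; hh=(lc-c)@n; cop=(p[0:45,300:356,0]>p[0:45,300:356,2]*1.5+20)&(hh>5)&(hh<50); 
q=R.inv().apply(lc[cop]-seat); print('copper',np.percentile(q,[2,50,98],axis=0).round(1))
pp,RR,_=pose(); print('RR err deg',np.degrees((R.inv()*RR).as_rotvec()))
# fuse in tool frame
g=W[240:400,300:355].reshape(-1,3); qq=RR.inv().apply(g-pp); print('fuse top in tool',np.percentile(qq,[5,50,95],axis=0).round(1))
E
python3 m.py
python3 - <<'E'
import cv2;i=cv2.imread('pics/w2.png')[0:300,230:430];cv2.imwrite('pics/crop2.png',cv2.resize(i,None,fx=2,fy=2,interpolation=cv2.INTER_CUBIC)[:,:])
E
```

```text
18719 [526.68878623 254.25617921  83.51390129] [-0.42192785 -0.389463    0.81871574] 0.7129914644826589 tilt 35.04355998045485 yaw 42.70874069784614
base yaw 41.38895937457707
base yaw 44.34698572575118
base width 64.97933477606934
tab h 12.807891656857164 13.073422999412612
tabs in tool axes [111.64819481 -88.51033767   0.2110779 ]
seat [500.95146551 288.79701335 115.99536402]
Lclip rel seat [59.5221421   0.99494879 -0.06562061]
copper [[ 50.  -18.4 -19.8]
 [ 55.7  -3.7 -13.6]
 [ 64.5  20.3  14.3]]
RR err deg [ 0.06963948 -0.04064739 -0.0606545 ]
fuse top in tool [[-26.2 -11.  -26.8]
 [  9.7  -1.2 -25.9]
 [ 39.8   8.6 -24.9]]
```

View pics/crop2.png

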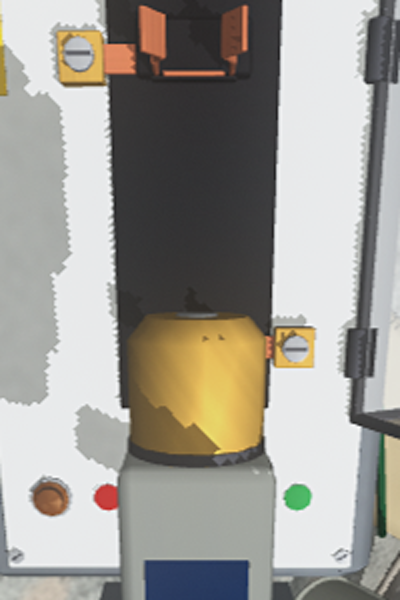

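Crop: left jaws at crop x 140–165 and 222–248 (mid 194), jaw y about 5–55. Body/cap junction is at crop y≈466, and the box's red and green marks are visible. A refinement of jaw centre and held-fuse offset follows.

```bash
cat >> m.py <<'E'
print('----')
print('jaw mouth'); w=lc[cop]; q=R.inv().apply(w-seat); s=q[:,2]<-12
for sg in (-1,1):
    k=s&(sg*q[:,1]>0); print(sg,k.sum(),np.percentile(q[k],[5,50,95],axis=0).round(1))
kk=E  # fuse junction in tool frame at plane z=-26
for u,v in [(292,234),(366,234),(300,404),(358,404)]:
    print(RR.inv().apply(ray(u,v,K,E,RR.as_matrix()[:,2],pp+RR.apply([0,0,-26.0]))-pp).round(1))
S=seat
for o in (60,45,0): print('target out',o); go(S+R.apply([-1,0,11.0-o]),R)
E
python3 m.py | sed -n '/----/,$p'
```

```text
----
jaw mouth
-1 219 [[ 50.5 -18.4 -19.5]
 [ 56.7 -15.7 -16.3]
 [ 62.9 -12.6 -12.6]]
1 212 [[ 50.6  11.6 -19.7]
 [ 57.1  14.8 -16.5]
 [ 62.8  17.8 -12.4]]
[ 44.9 -13.8 -26. ]
[ 44.8  13.  -26. ]
[-32.5 -13.  -26. ]
[-32.5  12.2 -26. ]
target out 60
shift units [ 1.985 -0.035  1.96 ] min rows 2.9367531475023
turn units [-0.0002  0.0001  0.0002] min rows 0.009664763094622282
target out 45
shift units [ 1.985 -0.035  2.26 ] min rows 3.166766564218659
turn units [-0.0002  0.0001  0.0002] min rows 0.009664763094622282
target out 0
shift units [ 1.986 -0.034  3.16 ] min rows 3.9289643217005694
turn units [-0.0002  0.0001  0.0002] min rows 0.009664763094622282
```

```bash
python3 -m jog '[[[0.6,-0.01,0.4,0,0,0,0],[0.7,-0.01,0.56,0,0,0,0],[0.685,-0.015,0.7,0,0,0,0],[0,0,0.3,0,0,0,0],[0,0,0,0,0,0,0],[0,0,0,0,0,0,0]]]' 80
python3 m.py | sed -n '/RR err/p;/target/,$p'
```

```text
time: 8.82
tool_pos: [481.0, 269.5, 156.5]
tcp_rot: [145.0, 0.0, 132.7]
ft_force: [0.1, -0.2, -1.7]
finger_gap: 28.2
RR err deg [-0.02385582 -0.00207253 -0.06856625]
target out 60
shift units [-0.006 -0.011  0.002] min rows 0.013476313125278383
turn units [0.0001 0.     0.0002] min rows 0.006956638436777577
target out 45
shift units [-0.006 -0.011  0.302] min rows 0.31793979841922565
turn units [0.0001 0.     0.0002] min rows 0.006956638436777577
target out 0
shift units [-0.006 -0.011  1.202] min rows 1.2650983870458805
turn units [0.0001 0.     0.0002] min rows 0.006956638436777577
```

```bash
python3 -m jog '[[[-0.006,-0.01,0.25,0,0,0,0],[0,0,0.25,0,0,0,0],[0,0,0.2,0,0,0,0],[0,0,0.1,0,0,0,0],[0,0,0,0,0,0,0]]]'
python3 -m jog '[[[0,0,0.06,0,0,0,0],[0,0,0.06,0,0,0,0],[0,0,0.06,0,0,0,0],[0,0,0.06,0,0,0,0],[0,0,0.06,0,0,0,0],[0,0,0,0,0,0,0]]]'
python3 m.py | sed -n '/RR err/p;/out 0/,$p'
```

```text
time: 9.45
tool_pos: [497.4, 284.2, 122.4]
tcp_rot: [145.0, 0.0, 132.6]
ft_force: [-0.3, -0.6, -1.0]
finger_gap: 28.4
time: 10.2
tool_pos: [503.7, 290.0, 109.8]
tcp_rot: [145.0, 0.0, 132.6]
ft_force: [6.3, 3.9, -5.8]
finger_gap: 29.0
RR err deg [-0.04169885 -0.02897859 -0.00163744]
target out 0
shift units [-0.     0.024  0.086] min rows 0.09425580552383733
turn units [0.0001 0.0001 0.    ] min rows 0.0048664597503550264
```

```bash
python3 -m jog '[[[0,0,0.04,0,0,0,0],[0,0,0.04,0,0,0,0],[0,0,0.04,0,0,0,0],[0,0,0,0,0,0,0],[0,0,0,0,0,0,0]]]'
python3 m.py | sed -n '/RR err/p;/out 0/,$p'
```

```text
time: 10.82
tool_pos: [505.8, 292.2, 106.4]
tcp_rot: [145.0, 0.0, 132.7]
ft_force: [-25.1, -19.0, 28.1]
finger_gap: 28.2
RR err deg [ 0.0014204   0.03210405 -0.08059859]
target out 0
shift units [-0.004  0.014 -0.005] min rows 0.016194961426738826
turn units [-0.     -0.0001  0.0002] min rows 0.0083111854513767
```

```bash
python3 -m jog '[[[0,0,-0.04,0,0,0,0],[0,0,0,0,0,0,0.6],[0,0,0,0,0,0,0.6],[0,0,0,0,0,0,0.6],[0,0,0,0,0,0,0.6]]]'
python3 -m jog '[[[0,0,-0.3,0,0,0,0.6],[0,0,-0.6,0,0,0,0.6],[0,0,-0.9,0,0,0,0.6],[-0.6,0,-0.7,0,0,0,0.6],[-0.9,0,0,0,0,0,0.6],[-0.6,0,0,0,0,0,0.6],[0,0,0,0,0,0,0.6]]]'
python3 - <<'E'
from h import *
from bench import snapshot,camera_params
print(pose()[0])
kk=camera_params('wrist'); p,d=snapshot('wrist'); np.savez('pics/w3.npz',p=p,d=d,**kk); cv2.imwrite('pics/w3.png',p[:,:,::-1])
E
```

```text
time: 11.45
tool_pos: [504.8, 291.5, 106.2]
tcp_rot: [145.0, -0.0, 132.6]
ft_force: [-0.0, 0.0, -0.0]
finger_gap: 51.4
time: 12.32
tool_pos: [524.3, 164.0, 208.8]
tcp_rot: [145.0, -0.0, 132.4]
ft_force: [-0.2, 0.4, -0.2]
finger_gap: 51.1
[524.34744335 164.00722225 208.83442564]
```

View pics/w3.png

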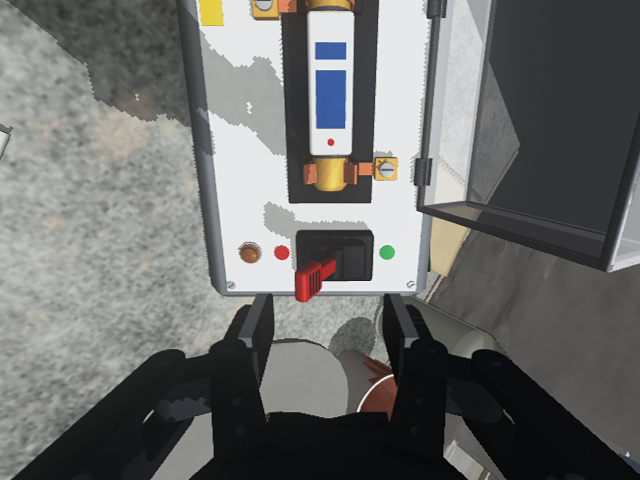

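The fuse sits between both clips: caps at (330,5) and (330,175), body (330,85), straight. The lever paddle is at (312,282), leaning down the slope on the black switch body (335,257), with the green mark at (387,252). Now checking seating height and measuring hood tab, hinge and lever.

```bash
cat > m3.py <<'E'
from h import *
exec(open('m.py').read().split('H=lambda')[0].replace('print','(lambda *a:0)'))
n2,c2=n,c
seat=np.array([500.95,288.8,116.0]); R=Ro.from_matrix(np.c_[seat_R(42.6,35).as_matrix()[:,1],seat_R(42.6,35).as_matrix()[:,0],-seat_R(42.6,35).as_matrix()[:,2]])
F=lambda X:R.inv().apply(X-seat)   # seat frame coords
if __name__=='__main__':
    p,d,K,E=load('pics/w3.npz'); W=cloud(d,K,E)
    f=lambda u0,u1,v0,v1:np.percentile(F(W[v0:v1,u0:u1].reshape(-1,3)),[5,50,95],axis=0).round(1)
    print('panel',f(220,260,200,230)[1],f(380,405,50,140)[1]); print('body top',f(315,348,20,60)[1],f(315,348,105,140)[1]); print('cap',f(325,337,165,180)[1],f(325,337,0,6)[1])
    red=(p[...,0]>120)&(p[...,1]<60)&(p[...,2]<60); red[:,:290]=0; red[:,345:]=0; red[:245]=0;red[310:]=0
    q=F(W[red]); print('red',len(q),np.percentile(q,[2,50,98],axis=0).round(1)); t=q[q[:,2]>np.percentile(q[:,2],75)]; print('tip',t.mean(0),t.min(0),t.max(0))
    print('swbody',f(345,368,236,275)); m=(p.max(2)<60); m[:225]=0;m[290:]=0;m[:,:294]=0;m[:,378:]=0; print('blk',np.percentile(F(W[m]),[2,50,98],axis=0).round(1))
    print('brackets',f(432,442,2,15),f(418,430,162,182))
    for nm in ('top0','scene0'):
        p,d,K,E=load(f'pics/{nm}.npz'); W=cloud(d,K,E); v,u=np.mgrid[:480,:640]
        Q=F(W.reshape(-1,3)); P=p.reshape(-1,3)
        k=(P.max(1)<55)&(Q[:,2]>30)&(abs(Q[:,1])<60)&(Q[:,0]>60)&(Q[:,0]<260)&(d.ravel()>0)
        print(nm,k.sum()); 
        if k.sum()>5: print(np.percentile(Q[k],[2,25,50,75,98],axis=0).round(1), u.ravel()[k].mean(),v.ravel()[k].mean(), np.median(W.reshape(-1,3)[k],axis=0))
E
python3 m3.py
```

```text
panel [-77.8 -96.1 -24.2] [ 48.   -1.8 -24. ]
body top [ 0.7 27.1 15.2] [  0.7 -22.2  15.1]
cap [  0.4 -56.   12.9] [ 0.4 47.6 13.2]
red 664 [[ -23.5 -141.2    6.6]
 [ -13.4 -129.6   40.2]
 [   3.3 -120.5   47.9]]
tip [ -20.10898428 -128.54133869   50.81126852] [ -23.80249183 -141.5040462    46.07358991] [ -1.43290825 -26.84302009 256.88569875]
swbody [[  13.1 -140.7   -8.8]
 [  21.5 -124.8   -0.7]
 [  30.9 -112.2    0.7]]
blk [[ -27.  -150.2  -16.8]
 [   6.  -120.2   -1.7]
 [  34.9 -108.6    7.3]]
brackets [[ 71.4  49.9 -21. ]
 [ 74.4  53.7 -16.6]
 [ 79.1  56.9 -15. ]] [[ 71.  -66.7 -21.9]
 [ 75.4 -59.5 -17. ]
 [ 81.2 -52.3 -15.3]]
top0 169
[[138.4 -37.1  99.9]
 [144.3 -20.3 120.6]
 [147.5  -3.5 124.5]
 [150.4  15.5 126.2]
 [153.2  34.7 131.2]] 131.81065088757396 235.0532544378698 [539.2515856  319.98611081 302.5177975 ]
scene0 172
[[133.6 -35.8 105.9]
 [138.2 -22.5 115.1]
 [140.6  -3.  121.1]
 [143.5  14.  125.8]
 [149.1  32.9 129.1]] 247.66860465116278 110.6046511627907 [537.6966834  317.4947121  295.13439793]
```

Run:
```python
import cv2
a=cv2.imread('pics/scene0.png')[90:200,200:330];b=cv2.imread('pics/top0.png')[190:265,85:200]
a=cv2.resize(a,None,fx=4,fy=4,interpolation=cv2.INTER_CUBIC)[:400];b=cv2.resize(b,None,fx=2.4,fy=2.4,interpolation=cv2.INTER_CUBIC)
import numpy as np
o=np.zeros((400,520+276,3),np.uint8);o[:400,:520]=a;o[:b.shape[0],520:520+b.shape[1]]=b[:, :276];cv2.imwrite('pics/crop3.png',o)
```

```text
(no output)
```

View pics/crop3.png

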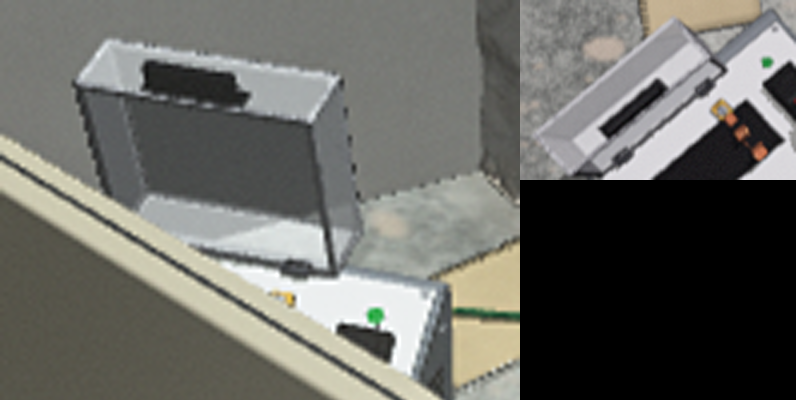

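Fuse seating checks out: the body top is 15.1 mm above the seat plane (15 expected) at both ends, and the caps are at 13. In the crop the tab sits at scene (195,85), at the top of the open hood. The fitted hood angle is about 2.0 rad. Next I move the shut fingers above and behind the tab.

Run:
```python
from m3 import *
from h import *
p,RR,_=pose(); print('tcp in seat frame',F(p)); 
T=lambda q:seat+R.apply(np.array(q,float))
for q in [(F(p)[0],F(p)[1],210),(176,-2,210),(176,-2,114)]:
    go(T(q),seat_R()); 
print(T([176,-2,210]))
```

```text
tcp in seat frame [  -2.08290876 -106.37409436  114.28340149]
shift units [-0.    -0.002 -1.914] min rows 2.0150862844401543
turn units [-0.0001  0.     -0.0003] min rows 0.011415956923900121
shift units [ 2.094  3.556 -1.918] min rows 4.790070116486371
turn units [-0.0001  0.     -0.0003] min rows 0.011415956923900121
shift units [2.094e+00 3.558e+00 2.000e-03] min rows 4.345599450526373
turn units [-0.0001  0.     -0.0003] min rows 0.011415956923900121
[519.76376002 303.38310629 388.9713821 ]
```

```bash
python3 -m jog '[[[0,0,-0.6,0,0,0,0],[0,0,-0.7,0,0,0,0],[0,0,-0.62,0,0,0,0],[0.42,0.71,0,0,0,0,0],[0.42,0.71,0,0,0,0,0],[0.42,0.71,0,0,0,0,0],[0.42,0.71,0,0,0,0,0],[0.41,0.71,0,0,0,0,0],[0,0,0,0,0,0,0],[0,0,0,0,0,0,0]]]' 40
python3 - <<'E'
from m3 import *
from bench import snapshot,camera_params
p,RR,s=pose(); print(F(p),s['finger_gap'],s['joint_pos'].round(1)); go(seat+R.apply([176,-2,114]),seat_R())
kk=camera_params('scene'); p,d=snapshot('scene'); np.savez('pics/s2.npz',p=p,d=d,**kk)
W=cloud(d,kk['K'],kk['extrinsics']); Q=F(W.reshape(-1,3)).reshape(480,640,3)
m=(p.max(2)<55)&(Q[...,2]>60)&(Q[...,2]<150)&(abs(Q[...,1])<45)&(Q[...,0]>100)&(Q[...,0]<170); print(m.sum(),np.percentile(Q[m],[2,50,98],axis=0) if m.sum() else '')
cv2.imwrite('pics/s2.png',cv2.resize(p[60:220,180:380,::-1],None,fx=3,fy=3,interpolation=cv2.INTER_CUBIC))
E
```

```text
time: 13.62
tool_pos: [517.9, 304.3, 388.2]
tcp_rot: [145.1, -0.0, 132.7]
ft_force: [-0.4, -0.8, -0.8]
finger_gap: 0.0
[ 1.74918532e+02 -6.94219368e-02  2.09807533e+02] 0.028142771643973576 [ 16.7 -25.6 105.5  15.7  68.8 -27.6]
shift units [-0.042  0.025  1.916] min rows 2.017538616735419
turn units [-0.0003 -0.0002  0.0002] min rows 0.014432545210235516
173 [[134.70687091 -36.5837801  105.35632002]
 [140.77943867  -3.90150963 120.68238811]
 [148.92899693  31.04088723 130.17131774]]
```

View pics/s2.png

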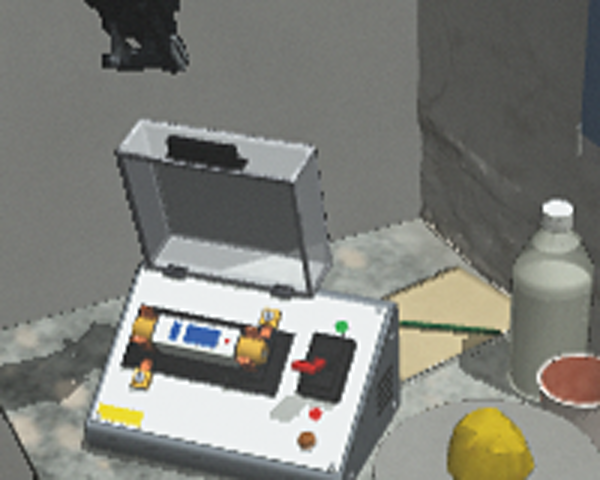

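The scene view shows the fuse level in both clips (crop 145,325 and 252,345), the hood open with its tab at (205,150), and the shut fingers above it (145,45). I'll descend behind the tab.

```bash
python3 -m jog '[[[-0.04,0.03,0.5,0,0,0,0],[0,0,0.6,0,0,0,0],[0,0,0.4,0,0,0,0],[0,0,0.25,0,0,0,0],[0,0,0.16,0,0,0,0],[0,0,0,0,0,0,0]]]'
python3 -c "
from m3 import *
p,_,s=pose();print(F(p),s['ft_force'])"
```

```text
time: 14.42
tool_pos: [561.5, 340.0, 311.5]
tcp_rot: [145.0, -0.0, 132.6]
ft_force: [0.1, 0.6, 1.0]
finger_gap: 0.1
[177.04520015  -3.35398968 114.72216501] [0.09081678 0.61200514 0.96875274]
```

```bash
python3 -m jog '[[[0,-0.21,-0.06,0,0,0,0],[0,-0.21,-0.06,0,0,0,0],[0,-0.21,-0.06,0,0,0,0],[0,-0.21,-0.06,0,0,0,0],[0,-0.21,-0.06,0,0,0,0],[0,-0.21,-0.06,0,0,0,0],[0,-0.21,-0.04,0,0,0,0]]]'
python3 - <<'E'
from m3 import *
from bench import snapshot,camera_params
p,RR,s=pose(); print(F(p),s['ft_force'])
kk=camera_params('scene'); p,d=snapshot('scene'); 
W=cloud(d,kk['K'],kk['extrinsics']); Q=F(W.reshape(-1,3)).reshape(480,640,3)
m=(p.max(2)<55)&(Q[...,2]>60)&(Q[...,2]<160)&(abs(Q[...,1])<45)&(Q[...,0]>0)&(Q[...,0]<170); print(m.sum(),np.percentile(Q[m],[2,50,98],axis=0) if m.sum() else '')
E
```

```text
time: 15.3
tool_pos: [508.9, 291.3, 288.0]
tcp_rot: [144.8, 0.1, 132.6]
ft_force: [-1.3, -0.3, 3.5]
finger_gap: -0.0
[104.83614138  -3.48448421 136.59506274] [-1.29701756 -0.31030294  3.53712552]
143 [[ 82.87735771 -38.67641863 119.48665951]
 [ 88.32294659 -10.33936003 137.56680516]
 [101.81129265  25.72580409 158.64853292]]
```

```bash
python3 -m jog '[[[0,-0.22,0,0,0,0,0],[0,-0.22,0,0,0,0,0],[0,-0.22,0,0,0,0,0],[0,-0.22,0,0,0,0,0],[0,-0.21,0.04,0,0,0,0],[0,-0.21,0.04,0,0,0,0],[0,-0.21,0.04,0,0,0,0],[0,-0.21,0.04,0,0,0,0],[0,-0.2,0.04,0,0,0,0]]]'
python3 - <<'E'
from m3 import *
from bench import snapshot,camera_params
p,RR,s=pose(); print(F(p),s['ft_force'])
kk=camera_params('scene'); p,d=snapshot('scene'); cv2.imwrite('pics/s3.png',cv2.resize(p[60:220,180:380,::-1],None,fx=3,fy=3,interpolation=cv2.INTER_CUBIC))
W=cloud(d,kk['K'],kk['extrinsics']); Q=F(W.reshape(-1,3)).reshape(480,640,3)
m=(p.max(2)<55)&(Q[...,2]>30)&(Q[...,2]<160)&(abs(Q[...,1])<45)&(Q[...,0]>-90)&(Q[...,0]<170); print(m.sum(),np.percentile(Q[m],[2,50,98],axis=0) if m.sum() else '')
E
```

```text
time: 16.48
tool_pos: [454.6, 242.0, 222.0]
tcp_rot: [145.0, -0.0, 132.6]
ft_force: [0.2, 1.4, 0.7]
finger_gap: -0.1
[  6.89503761  -3.04570242 124.56075519] [0.1995266  1.43276945 0.7437741 ]
109 [[ -9.82481182 -37.36055098 105.23267889]
 [ -2.93830665 -14.08042459 122.25438603]
 [ 13.29898605   7.37356074 155.98935197]]
```

View pics/s3.png

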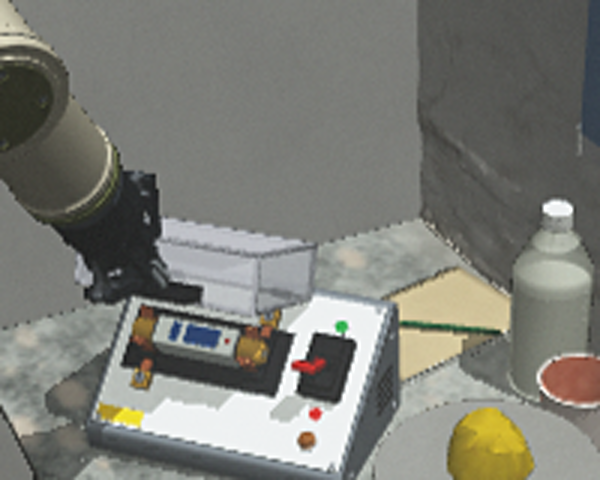

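The hood is down to about 60° with the finger still behind the tab (crop 150,290). A bit more push, then lift and let it fall.

```bash
python3 -m jog '[[[0,-0.2,0.02,0,0,0,0],[0,-0.2,0.02,0,0,0,0],[0,-0.2,0,0,0,0,0],[0,-0.2,-0.1,0,0,0,0],[0,0,-0.5,0,0,0,0],[0,0,-0.5,0,0,0,0],[0,0,0,0,0,0,0],[0,0,0,0,0,0,0],[0,0,0,0,0,0,0],[0,0,0,0,0,0,0],[0,0,0,0,0,0,0],[0,0,0,0,0,0,0]]]'
cat > hood.py <<'E'
from m3 import *
from bench import snapshot,camera_params
p,RR,s=pose(); print(F(p),s['ft_force'])
for nm in ('scene','top'):
    kk=camera_params(nm); p,d=snapshot(nm); np.savez(f'pics/l_{nm}.npz',p=p,d=d,**kk)
    W=cloud(d,kk['K'],kk['extrinsics']); Q=F(W.reshape(-1,3)).reshape(480,640,3)
    m=(p.max(2)<55)&(Q[...,2]>-30)&(Q[...,2]<60)&(abs(Q[...,1])<45)&(Q[...,0]>-110)&(Q[...,0]<-50); print(nm,m.sum(),np.percentile(Q[m],[2,50,98],axis=0).round(1) if m.sum() else '')
E
python3 hood.py
```

```text
time: 18.02
tool_pos: [418.7, 201.9, 243.1]
tcp_rot: [145.4, -0.2, 132.8]
ft_force: [0.1, -0.5, -0.5]
finger_gap: 0.1
[-24.86639402  -8.26135266 172.53487969] [ 0.10330963 -0.46844633 -0.46271973]
scene 139 [[-92.8 -34.6 -17.2]
 [-81.1   1.1 -11. ]
 [-72.5  32.6  -3.4]]
top 6 [[-104.3  -26.   -28.5]
 [ -91.5  -18.5  -14.6]
 [ -89.4   28.5   -9.7]]
```

The hood is shut: the tab measures 156 mm down-slope of the hinge at z≈-11 (expected -12). Now to the lever's down-slope side, coming down at (-52,-130).

```bash
python3 -c "
from m3 import *
from h import *
go(seat+R.apply([-52,-130,172]),seat_R()); go(seat+R.apply([-52,-130,28]),seat_R())"
python3 -m jog '[[[-0.5,-0.1,0,0,0,0,0],[-0.65,-0.15,0,0,0,0,0],[-0.65,-0.15,0,0,0,0,0],[-0.63,-0.14,0,0,0,0,0],[0,0,0,0,0,0,0],[0,0,0,0,0,0,0]]]'
python3 -c "
from m3 import *
from h import *
print(F(pose()[0]));go(seat+R.apply([-52,-130,28]),seat_R())"
```

```text
shift units [-2.434 -0.544  0.003] min rows 2.625025878119728
turn units [-0.0012 -0.0008  0.    ] min rows 0.049103010852681074
shift units [-2.449 -0.523  2.883] min rows 4.01928861865488
turn units [-0.0012 -0.0008  0.    ] min rows 0.049103010852681074
time: 18.88
tool_pos: [484.7, 97.8, 227.1]
tcp_rot: [145.4, -0.3, 132.8]
ft_force: [-0.0, 1.0, 0.4]
finger_gap: 0.1
[ -51.94474249 -129.54867955  172.04448759]
shift units [-0.025  0.021  2.881] min rows 3.032530636322725
turn units [-0.0012 -0.0009 -0.0001] min rows 0.051781443822434964
```

```bash
python3 -m jog '[[[-0.02,0,0.6,-0.001,-0.001,0,0],[0,0,0.8,0,0,0,0],[0,0,0.8,0,0,0,0],[0,0,0.45,0,0,0,0],[0,0,0.22,0,0,0,0],[0,0,0,0,0,0,0]]]'
python3 -c "
from m3 import *
print(F(pose()[0]))"
python3 -m jog '[[[0,0.16,0,0,0,0,0],[0,0.16,0,0,0,0,0],[0,0.16,0,0,0,0,0],[0,0.16,0,0,0,0,0],[0,0.16,0,0,0,0,0],[0,0.12,0,0,0,0,0],[0,0,0,0,0,0,0]]]'
python3 -c "
from m3 import *
print(F(pose()[0]))"
```

```text
time: 19.62
tool_pos: [545.5, 153.3, 109.5]
tcp_rot: [145.1, 0.0, 132.7]
ft_force: [-0.0, 0.7, 1.3]
finger_gap: 0.2
[ -52.01929433 -129.87691424   28.47442001]
time: 20.5
tool_pos: [574.1, 178.4, 136.4]
tcp_rot: [145.0, 0.1, 132.6]
ft_force: [0.1, -0.1, 0.6]
finger_gap: 0.1
[  -5.39824441 -130.75574644   28.6430415 ]
```

```bash
python3 -m jog '[[[0,0.06,0,0,0,0,0],[0,0.06,0,0,0,0,0],[0,0,0,0,0,0,0]]]'
python3 -m jog '[[[0,0.04,0,0,0,0,0],[0,0.03,0,0,0,0,0],[0,0,0,0,0,0,0]]]'
python3 -c "
from m3 import *
p,_,s=pose();print(F(p),R.inv().apply(s['ft_force']))"
```

```text
time: 20.88
tool_pos: [577.3, 181.4, 139.2]
tcp_rot: [145.1, 0.0, 132.6]
ft_force: [-1.0, -0.7, -0.8]
finger_gap: -0.1
time: 21.25
tool_pos: [579.5, 183.3, 141.4]
tcp_rot: [145.0, 0.1, 132.6]
ft_force: [-1.4, -0.2, -0.6]
finger_gap: 0.4
[   3.47516793 -130.80969935   28.62177187] [-1.24861599  0.80603794  0.14269655]
```

```bash
python3 -m jog '[[[0,0.04,0,0,0,0,0],[0,0.04,0,0,0,0,0],[0,0,0,0,0,0,0]]]'
python3 -c "
from m3 import *
p,_,s=pose();print(F(p),R.inv().apply(s['ft_force']))"
python3 -m jog '[[[0,0.04,0,0,0,0,0],[0,0.02,0,0,0,0,0],[0,0,0,0,0,0,0]]]'
python3 -c "
from m3 import *
p,_,s=pose();print(F(p),R.inv().apply(s['ft_force']))"
```

```text
time: 21.62
tool_pos: [581.5, 185.2, 143.2]
tcp_rot: [145.1, 0.1, 132.6]
ft_force: [-2.9, -4.1, -1.0]
finger_gap: 0.0
[   6.75210695 -130.77031493   28.4525718 ] [-4.60339164 -1.09244362  1.9711651 ]
time: 22.0
tool_pos: [581.9, 185.7, 143.2]
tcp_rot: [145.3, 0.0, 132.6]
ft_force: [-15.5, -15.8, 3.3]
finger_gap: 0.0
[   7.22737401 -130.71667574   28.15763216] [-16.21352438  -1.14824578  15.38032012]
```

At the stop (16 N, no further movement). I'll retreat down the slope, then up and clear, and look.

```bash
python3 -m jog '[[[0,-0.3,0,0,0,0,0],[0,-0.4,0,0,0,0,0],[0,-0.3,-0.4,0,0,0,0],[0,-0.2,-0.8,0,0,0,0],[0,0,-0.8,0,0,0,0],[-0.8,0,0,0,0,0,0],[-0.9,0,0,0,0,0,0],[-0.9,0,0,0,0,0,0],[-0.9,0,0,0,0,0,0],[0,0,0,0,0,0,0],[0,0,0,0,0,0,0]]]'
python3 hood.py
python3 - <<'E'
from m3 import *
a=load('pics/l_scene.npz')[0][60:230,180:350];b=load('pics/l_top.npz')[0][185:320,80:240]
a=cv2.resize(a,(476,476),interpolation=cv2.INTER_CUBIC);b=cv2.resize(b,None,fx=2,fy=2,interpolation=cv2.INTER_CUBIC)
o=np.zeros((476,796,3),np.uint8);o[:,:476]=a;o[:270,476:]=b;cv2.imwrite('pics/f.png',o[...,::-1])
p,d,K,E=load('pics/l_top.npz'); W=cloud(d,K,E);Q=F(W.reshape(-1,3)).reshape(480,640,3);pi=p.astype(int)
for nm in('scene','top'):
    p,d,K,E=load(f'pics/l_{nm}.npz'); Q=F(cloud(d,K,E).reshape(-1,3)).reshape(480,640,3);pi=p.astype(int)
    m=(pi[...,0]>100)&(pi[...,1]<60)&(pi[...,2]<60)&(abs(Q[...,1]+130)<20)&(Q[...,2]>10)&(Q[...,2]<70)
    print(nm,'red',m.sum(),np.percentile(Q[m],[2,50,98],axis=0).round(1) if m.sum() else '')
E
```

```text
time: 23.38
tool_pos: [623.6, -13.6, 193.1]
tcp_rot: [145.0, 0.0, 132.6]
ft_force: [-0.3, 0.2, 0.6]
finger_gap: 0.1
[ -49.52131986 -305.58596321  128.75425784] [-0.30318266  0.20136875  0.58563652]
scene 159 [[-92.2 -35.3 -16.6]
 [-81.7  -1.6 -11.9]
 [-71.9  31.7  -3.5]]
top 13 [[-105.4  -25.5  -27.2]
 [ -90.8    1.1  -12.7]
 [ -88.4   28.3   -7.5]]
scene red 26 [[   6.1 -143.2   11. ]
 [  25.  -136.    45.3]
 [  29.9 -121.5   49.8]]
top red 35 [[  20.7 -143.7   35.3]
 [  29.4 -131.9   45.5]
 [  33.7 -122.2   50.3]]
```

View pics/f.png

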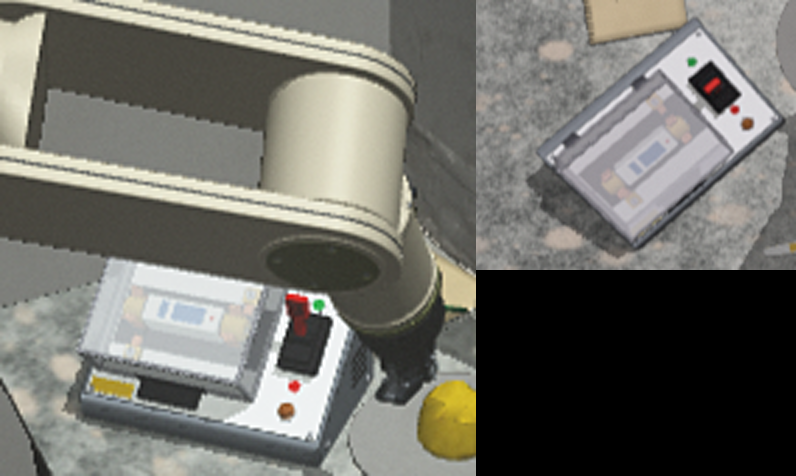

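The final view shows the hood shut over the fuse and the lever leaning up the slope toward the green mark at (297,305). The gripper is clear of everything, with the force reading near zero.

```bash
python3 -c "
from bench import job,telemetry
print(job.hand_in()); print(telemetry.sense()['time'])"
```

```text
the job is handed in; nothing more can be done
None
the job is handed in; nothing more can be done
```

The fuse is home in both clips, the hood is shut over it, and the red lever was then pushed up to on. I handed the job in at about 23.5 s of the 58 s allowed; no verdict came back.

- **Fuse:** I pressed the white and blue ceramic fuse in until it met the pedestals at about 42 N. That reading is at the wrist, through the gripped fuse. After release, its top face stood 15.1 mm above the seat plane at both ends (15 expected), and it was straight in the final picture. The purple look-alike was not touched.
- **Hood:** I swung it from about 2.0 rad past the tipping point and it fell shut. The tab measured about -12 mm from the seat plane, where shut was expected, and the reading was the same after the switch move.
- **Switch:** I pushed the lever to its stop, about 16 N along the slope with no further movement. Its end then measured at 30 to 34 mm up-slope (about 34 expected for fully on). Only 26 to 35 red pixels support that figure, so it is a rough check.
- **Bystanders:** the gripper never came down near the pen, tools or plaster blanks. I did not re-measure them, and the last crops do not show them all.
- **Disagreement:** the first yaw reading from the clips in the top picture (51°) disagreed with the panel fit (42.6°). The close wrist view supported 42.6°, which I used.

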